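Kit the woofer parts of a loudspeaker crossover

ROBOT

A 6-joint arm with a two-finger parallel gripper is mounted at the origin on the work surface. World frame = base frame: x ahead of the robot, y to its left, z up, the work surface at z = 0. Lengths are in m, angles in rad, forces in N, time in s.
With the tool pointing down it reaches from about 0.375 to 0.9 m from the base axis. Payload 3.1 kg.
Tool frame: the origin (TCP) lies midway between the tips of the shut fingers; the grasp point (between the pads) lies behind it (bot.grasp_offset is the z of the grasp point in the tool frame, in m); z points along the fingers, y is the line along which they close (so a half turn about z gives the same grasp; the last joint's range is limited). The gripper opens to 87 mm and grips with 3 to 60 N. Pads are 19 mm wide; open, the fingers measure 117 mm over their backs; the gripper's body (75 mm by 190 mm) begins 51 mm behind the grasp point.
Start: joints at [-0.178, 0.527, 1.433, -0, 1.181, -0.178], TCP at [0.625, 0, 0.197] pointing down, gripper open.
Joint ranges: [-3.08, 3.08], [-0.75, 2.2], [0.22, 2.44], [-1.43, 4.57], [0, 2.65], [-2.85, 2.85]. Speed limits (rad/s): [2.79, 2.79, 3.14, 3.14, 3.14, 3.14].

INTERFACE

Orientations are given as a unit quaternion [x, y, z, w].
In Python, from workcell import bot, capture gives the robot as it stands.
- The arm moves only by the shell command python3 -m handwheel 'ROWS'. ROWS is JSON, a list of rows, each a list of 3 entries, a list of its own where there are three numbers: the closure, from 0 (fully open) to 1 (shut), then the shift along the tool's x, y, z normalised to -1 to 1, where 1 is 0.25 m, then the turn, a rotation vector about the tool's x, y, z normalised to -1 to 1, where 1 is 90 degrees. In form: [[hand, [x, y, z], [wx, wy, wz]], ...]. A call has 1 to 20 rows; each row is the pose to reach, as a shift and turn from the pose commanded when the call began, along the tool's axes at that moment; what a row does not reach only later rows make up. A row lasts 1/12 s, in which the tool goes at most 41.7 mm and 7.16 degrees, less where a joint would pass 70% of its speed; a pose out of reach is approached as far as the arm can. A call with a number of a shift or a turn outside -1 to 1 is refused whole. A call with a gripper value outside its range is refused whole. The fingers move at their own pace and stop on an object; the grip force is fixed at half the most. Time passes only in rows, so rows that repeat a pose let the fingers close. It gives the time, the measured TCP pose, the force, the opening and the grip force at its end, in the units of the state.
- bot.read_state(): the state, without advancing time (a new reading comes with each control period).
- capture(name): name is "scene" or "side" or "wrist"; returns a dict with "frame" (420x560x3 uint8, red, green, blue), "fx", "fy", "cx", "cy" (pixels), "k1" (the pictures are not rectified: a ray, as slopes to the right and down, at radius r is drawn at 1 + k1 r^2 times it, then the intrinsics apply), "world_to_cam" (4x4, takes a point from world to camera coordinates). Camera axes: x right, y down, z forward; pixel columns grow to the right and rows downward; lengths in m; the calibration is good to about 2 mm. A picture is of the moment at which its call begins. There is no depth.
- bot.close_job(): hands the job in; it is judged then, once.
The state is a dict: "time": time; "joint_positions": joint angles; "joint_vel": joint speeds; "tau": joint torques, N m; "ee_pos": TCP position; "orientation": TCP orientation; "contact_force": force on the tool from outside, world axes, zero at the start; "moment": the same for the moment, N m; "finger_gap": finger opening in m; "finger_force": force on a finger pad.
Only numpy, scipy, OpenCV 4.12 (cv2) and the standard library are available. Lean on these libraries where they do the work, as an engineer would, in place of code of your own. Each camera call takes 0.05 s, during which the arm holds its last target. There are 200 camera calls.

TASK

Put the woofer crossover parts in the grey tray, each lying flat on the floor of the nest shaped for it: the larger copper coil, hole upright, in the round nest, the larger box capacitor in the wide rectangular nest and the longer white resistor in the narrow one. The dark ferrite rod goes upright through the hole of that coil in its nest, fully home, standing on the nest floor. Leave the smaller coil, the smaller capacitor and the shorter resistor where they lie; they belong to the tweeter.

Things in the scene. Friction and masses are not known exactly. Their poses are not given: they have to be found in the camera images.
- coil_center (a point): The larger coil: copper winding with three white ties on a black bobbin, standing with its bore upright, 56 mm in diameter, 40 mm high, about 300 g. An open 22 mm bore runs right through, widened to 26 mm over its top 3 mm. This point is on the bore axis, half-way up (20 mm above its underside); z is the axis, up.
- core_center (a point): The ferrite rod: dark grey plain cylinder standing upright, 20 mm in diameter, 75 mm high, both ends chamfered 2 mm, about 100 g. This point is on its axis, half-way up (37.5 mm above its foot); z is its axis, up. Home in the coil it stands on the nest floor and projects 35 mm above the coil. It slides in the coil's bore by its own weight.
- capacitor_center (a point): The larger box capacitor: grey plastic box 58 mm long (x), 30 mm wide (y), 36 mm high (z), standing with its beige potted face and two thin 7 mm pins upwards, about 80 g. This point is its centre, 18 mm above its underside.
- resistor_center (a point): The longer cement resistor: white ceramic bar 75 mm long (x), 19 mm wide (y), 19 mm high (z), with a beige cement strip along its upper face and a 6 mm wire stub at each end, about 60 g. This point is its centre, 9.5 mm above its underside.
- coil_nest_floor (a point): A fixed light grey plastic nest, 110 x 90 x 14 mm, its recess floor lined dark, one of three (in any order) side by side in a darker grey tray with 20 mm high walls. This one has a round recess 72 mm across and 8 mm deep. This point is the centre of the recess floor, 10 mm above the bench; the rim of the recess is 8 mm higher, 18 mm above the bench. z up.
- capacitor_nest_floor (a point): A fixed light grey plastic nest, 110 x 90 x 14 mm, its recess floor lined dark, one of three (in any order) side by side in a darker grey tray with 20 mm high walls. This one has the wide rectangular recess: 74 mm along its x, 46 mm along its y, 8 mm deep. This point is the centre of the recess floor, 10 mm above the bench; the rim of the recess is 8 mm higher, 18 mm above the bench. z up.
- resistor_nest_floor (a point): A fixed light grey plastic nest, 110 x 90 x 14 mm, its recess floor lined dark, one of three (in any order) side by side in a darker grey tray with 20 mm high walls. This one has the narrow rectangular recess: 91 mm along its x, 35 mm along its y, 8 mm deep. This point is the centre of the recess floor, 10 mm above the bench; the rim of the recess is 8 mm higher, 18 mm above the bench. z up.
- small_coil_center (a point): Look-alike, to be left: a smaller copper coil, 40 mm in diameter, 26 mm high, 12 mm hole. This point is its centre, 13 mm above its underside.
- small_capacitor_center (a point): Look-alike, to be left: a smaller grey box capacitor, 41 x 20 mm (x, y), 26 mm high. This point is its centre, 13 mm above its underside.
- small_resistor_center (a point): Look-alike, to be left: a shorter white cement resistor, 48 x 13 mm (x, y), 13 mm high. This point is its centre, 6.5 mm above its underside.
Not all that is in view belongs to the job. What is shaped like the part that bears capacitor_center but purple is not meant.

How it is judged:
By the outcome, as a careful person would: the job done as asked, in the order asked, and still so for the second after the job is handed in, with the robot touching nothing.
It also fails if it takes over 115 s, if anything falls off the work surface, if the arm or the gripper's body presses on something with over 40 N, if the wrist force passes 120 N, or if a joint passes its speed limit or range.

## Working session

There is one attempt and no reset: what is moved stays moved. The work goes in short steps, Python scripts to look and compute and a shell command to move; the robot and the scene stay as the last step left them, time stands still between calls to the robot, and variables do not carry over. Pictures are saved under pics/ and viewed, at most 14 in all, crops included, and the job is handed in when it is done.

```bash
ls; mkdir -p pics; python3 - <<'E'
from workcell import bot, capture
import cv2
print(bot.read_state(), bot.grasp_offset)
for n in ("scene","side","wrist"):
    c=capture(n); cv2.imwrite(f"pics/{n}0.png",c["frame"][:,:,::-1])
    print(n,{k:v for k,v in c.items() if k!="frame"})
E
```

```text
pics
{'time': 0.0, 'joint_positions': array([-1.78531330e-01,  5.28451301e-01,  1.43390299e+00, -4.74794764e-05,
        1.18138736e+00, -1.78488091e-01]), 'joint_vel': array([-0.00022302, -0.0005135 , -0.00104387, -0.00155624, -0.00116593,
       -0.00172449]), 'tau': array([-5.45745443e-04, -4.40045428e+01, -1.76593530e+01,  6.32597599e-02,
        5.83207863e-02, -1.53719384e-04]), 'ee_pos': array([6.24212110e-01, 1.37273563e-04, 1.95780608e-01]), 'orientation': array([ 7.07115271e-01,  7.07097475e-01, -6.30833339e-04, -8.70100059e-04]), 'contact_force': array([-0.35277166,  0.52642126,  0.0213251 ]), 'moment': array([-0.07547145,  0.0328219 , -0.02549066]), 'finger_force': 0.0, 'finger_gap': 0.08660198040810226} -0.0187
scene {'fx': 530.7548984896688, 'fy': 530.7548984896688, 'cx': 275.8319976820209, 'cy': 209.02875645504187, 'k1': -0.17657822496777817, 'world_to_cam': array([[ 0.56574997,  0.82456038, -0.00520984, -0.21629416],
       [ 0.63949775, -0.44274532, -0.62850554, -0.336727  ],
       [-0.5205474 ,  0.35224531, -0.77778766,  1.74714271],
       [ 0.        ,  0.       
[... 226 characters left out ...]
438, -0.42657158],
       [-0.4769194 , -0.47390658, -0.7402435 ,  0.23645371],
       [ 0.52787628,  0.51895489, -0.67233359,  0.64641248],
       [ 0.        ,  0.        ,  0.        ,  1.        ]])}
wrist {'fx': 308.2786928746438, 'fy': 308.2786928746438, 'cx': 279.15219774194696, 'cy': 206.11845859518914, 'k1': -0.0013070731986576571, 'world_to_cam': array([[ 9.99998930e-01, -9.77136364e-04, -1.08867891e-03,
        -6.23834228e-01],
       [-6.10264462e-04, -9.55001422e-01,  2.96600592e-01,
        -3.47628402e-02],
       [-1.32950913e-03, -2.96599610e-01, -9.55000997e-01,
         3.91505535e-01],
       [ 0.00000000e+00,  0.00000000e+00,  0.00000000e+00,
         1.00000000e+00]])}
```

View images.

View pics/scene0.png

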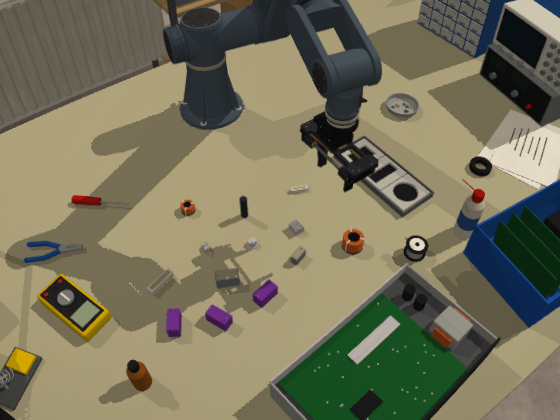

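View pics/side0.png

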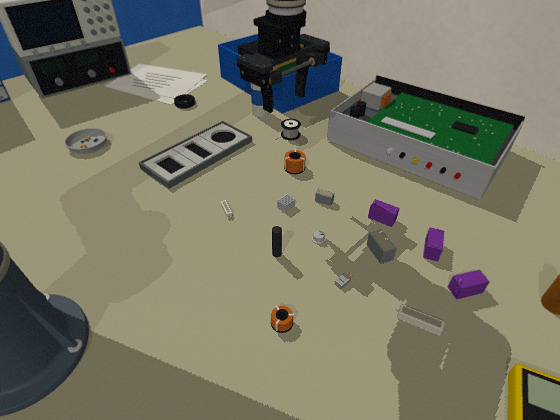

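```bash
cat > h.py <<'E'
import numpy as np, cv2
from workcell import bot, capture
def K(c): return np.array([[c["fx"],0,c["cx"]],[0,c["fy"],c["cy"]],[0,0,1]])
D=lambda c: np.array([c["k1"],0,0,0,0.])
def ray(c,uv):
    p=cv2.undistortPoints(np.array([[uv]],float),K(c),D(c))[0,0]
    R=c["world_to_cam"][:3,:3]; t=c["world_to_cam"][:3,3]
    return -R.T@t, R.T@np.array([p[0],p[1],1.])
def onz(c,uv,z):
    o,d=ray(c,uv); return (o+d*(z-o[2])/d[2])
def proj(c,P):
    W=c["world_to_cam"]
    return cv2.projectPoints(np.atleast_2d(np.array(P,float)),cv2.Rodrigues(W[:3,:3])[0],W[:3,3],K(c),D(c))[0][:,0]
def save(c,name,box=None,s=1):
    f=c["frame"][:,:,::-1]
    if box: x0,y0,x1,y1=box; f=f[y0:y1,x0:x1]
    f=cv2.resize(f,None,fx=s,fy=s,interpolation=cv2.INTER_CUBIC); cv2.imwrite("pics/"+name,f)
def meta(n): 
    return capture(n)
E
python3 - <<'E'
from h import *
import pickle
a,b=capture("scene"),capture("side"); pickle.dump((a,b),open("c.pkl","wb"))
save(a,"scene_crop.png",(140,130,440,340),2.6); save(b,"side_crop.png",(130,110,470,350),2.35)
for n,p,q,z in [("bigcoil",(353,240),(295,161),.02),("smallcoil",(187,206),(282,318),.013),("core",(243,207),(277,242),.037),("cap",(227,278),(380,246),.018),("scap",(298,255),(325,197),.013),("res",(161,281),(420,318),.01),("sres",(299,188),(227,208),.007)]:
    print(n,onz(a,p,z).round(3),onz(b,q,z).round(3))
E
```

```text
bigcoil [0.694 0.031 0.02 ] [0.696 0.024 0.02 ]
smallcoil [ 0.34  -0.27   0.013] [ 0.342 -0.273  0.013]
core [ 0.449 -0.153  0.037] [ 0.448 -0.156  0.037]
cap [ 0.605 -0.3    0.018] [ 0.601 -0.302  0.018]
scap [ 0.646 -0.112  0.013] [ 0.646 -0.12   0.013]
res [ 0.514 -0.44   0.01 ] [ 0.514 -0.444  0.01 ]
sres [0.459 0.028 0.007] [0.462 0.021 0.007]
```

View pics/scene_crop.png

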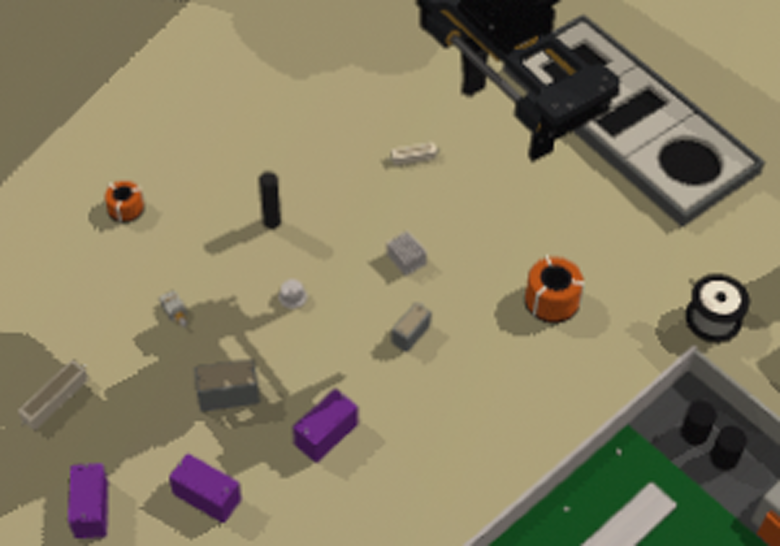

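View pics/side_crop.png

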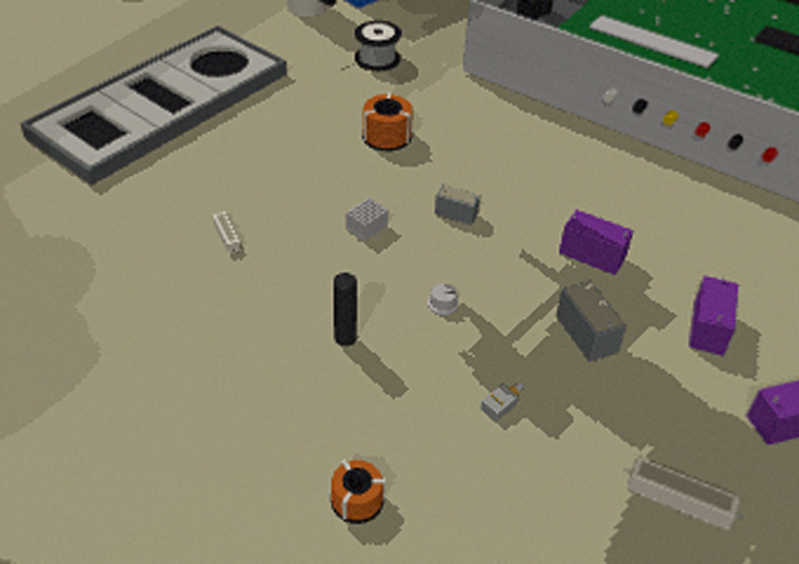

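View pics/wrist0.png

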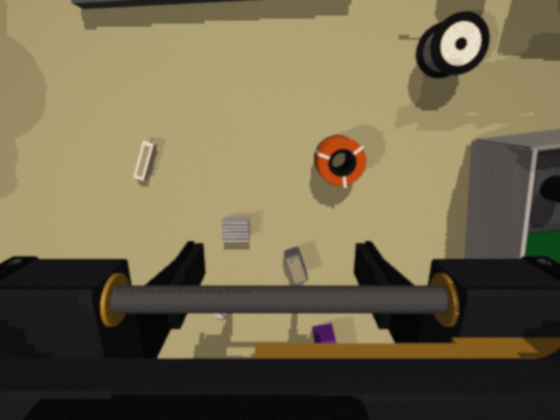

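```bash
python3 - <<'E'
from h import *
import pickle
a,b=pickle.load(open("c.pkl","rb"))
for q in [(23,127),(92,171),(286,65),(219,28)]:
    print("tray",onz(b,(q[0]/2.35+130,q[1]/2.35+110),.02).round(3))
for q in [(95,130),(160,95),(220,62)]: print("nest",onz(b,(q[0]/2.35+130,q[1]/2.35+110),.012).round(3))
w=capture("wrist"); print(onz(w,(0,0),0),onz(w,(559,419),0), -w["world_to_cam"][:3,:3].T@w["world_to_cam"][:3,3])
E
```

```text
tray [0.403 0.299 0.02 ]
tray [0.413 0.18  0.02 ]
tray [0.693 0.188 0.02 ]
tray [0.692 0.313 0.02 ]
nest [0.461 0.249 0.012]
nest [0.554 0.254 0.012]
nest [0.649 0.26  0.012]
[0.32267745 0.19666671 0.        ] [ 1.08951794 -0.40831113  0.        ] [0.62450268 0.08228218 0.38391029]
```

```bash
cat >> h.py <<'E'
def blob(c,mask,box=None):
    m=mask.astype(np.uint8)
    if box:
        k=np.zeros_like(m); k[box[1]:box[3],box[0]:box[2]]=1; m&=k
    n,l,s,ce=cv2.connectedComponentsWithStats(m); i=1+np.argmax(s[1:,4]); return (l==i),s[i]
def orange(c):
    f=c["frame"].astype(int); return (f[...,0]>110)&(f[...,0]-f[...,2]>70)&(f[...,1]<130)
def hullfit(views,verts,p0):
    """views: [(c,mask)], verts fn(p)->Nx3; maximise IoU of the projected convex hull with the mask hulls"""
    from scipy.optimize import minimize
    s=8
    def cost(p):
        t=0
        for c,m in views:
            pts=cv2.convexHull(proj(c,verts(p)).astype(np.float32)); cn=cv2.convexHull(np.argwhere(m)[:,::-1].astype(np.float32))
            a,_=cv2.intersectConvexConvex(pts,cn); t+=1-a/(cv2.contourArea(pts)+cv2.contourArea(cn)-a)
        return t
    r=minimize(cost,p0,method="Nelder-Mead",options=dict(initial_simplex=[p0]+[np.array(p0)+e for e in np.diag([.008,.008,.3][:len(p0)])],xatol=1e-4)); return r.x,r.fun
def cyl(r,h): 
    t=np.linspace(0,2*np.pi,48)
    return lambda p: np.array([[p[0]+r*np.cos(a),p[1]+r*np.sin(a),z] for z in (0,h) for a in t])
def box(l,w,h):
    return lambda p: np.array([[p[0]+i*l/2*np.cos(p[2])-j*w/2*np.sin(p[2]),p[1]+i*l/2*np.sin(p[2])+j*w/2*np.cos(p[2]),z] for z in (0,h) for i in(-1,1) for j in (-1,1)])
E
python3 - <<'E'
from h import *
import pickle
a,b=pickle.load(open("c.pkl","rb")); w=capture("wrist")
V=[]
for n,c,bx in (("scene",a,(335,220,375,262)),("side",b,(275,140,315,185)),("wrist",w,(300,120,380,200))):
    m,s=blob(c,orange(c),bx); print(n,s); V.append((c,m)); print(hullfit([(c,m)],cyl(.028,.04),[.695,.028]))
print(hullfit(V,cyl(.028,.04),[.695,.028]))
m,s=blob(b,orange(b),(260,300,305,345));print("small as 56/40",hullfit([(b,m)],cyl(.028,.04),[.342,-.27]),"as 40/26",hullfit([(b,m)],cyl(.02,.026),[.342,-.27]))
E
```

```text
scene [348 239  16  12  99]
(array([0.69481639, 0.04928737]), np.float64(0.7735706472985017))
side [286 150  19  23 192]
(array([0.69965691, 0.02927896]), np.float64(0.35335955681252806))
wrist [317 135  43  21 554]
(array([0.69013059, 0.03043409]), np.float64(0.7242921160638349))
(array([0.69709244, 0.03047924]), np.float64(1.8573276461532477))
small as 56/40 (array([ 0.35043787, -0.26454682]), np.float64(0.8688133300321478)) as 40/26 (array([ 0.34473565, -0.27023327]), np.float64(0.7353865941274973))
```

```bash
cat >> h.py <<'E'
def orange(c):
    hsv=cv2.cvtColor(c["frame"],cv2.COLOR_RGB2HSV); m=((hsv[...,0]<14)&(hsv[...,1]>150)&(hsv[...,2]>50)).astype(np.uint8)
    return cv2.morphologyEx(m,cv2.MORPH_CLOSE,np.ones((5,5)))
E
python3 - <<'E'
from h import *
import pickle
a,b=pickle.load(open("c.pkl","rb")); w=capture("wrist")
V=[]
for n,c,bx in (("scene",a,(335,220,375,262)),("side",b,(275,140,315,185)),("wrist",w,(300,120,380,200))):
    m,s=blob(c,orange(c),bx); print(n,s); V.append((c,m)); print(hullfit([(c,m)],cyl(.028,.04),[.695,.028]))
print(hullfit(V,cyl(.028,.04),[.695,.028]))
m,s=blob(b,orange(b),(260,300,305,345));print("small as 56/40",hullfit([(b,m)],cyl(.028,.04),[.342,-.27]),"as 40/26",hullfit([(b,m)],cyl(.02,.026),[.342,-.27]))
E
```

```text
scene [342 229  22  25 365]
(array([0.69382737, 0.03078265]), np.float64(0.13587456065568415))
side [285 150  20  23 327]
(array([0.69856019, 0.02799505]), np.float64(0.20940582056525303))
wrist [ 314  135   52   51 1484]
(array([0.69265161, 0.02651818]), np.float64(0.08672754326128773))
(array([0.69465797, 0.0271219 ]), np.float64(0.4462058346676414))
small as 56/40 (array([ 0.35001766, -0.26491098]), np.float64(0.6056247913581755)) as 40/26 (array([ 0.34335901, -0.27060769]), np.float64(0.20569655248756713))
```

```bash
python3 -m handwheel '[[0,[0.11,0.276,0.3],[0,0,0]],[0,[0.11,0.276,0.3],[0,0,0]],[0,[0.11,0.276,0.3],[0,0,0]],[0,[0.11,0.276,0.3],[0,0,0]],[0,[0.11,0.276,0.3],[0,0,0]]]'; python3 - <<'E'
from h import *
w=capture("wrist"); save(w,"w1.png")
m,s=blob(w,orange(w)); print(s,hullfit([(w,m)],cyl(.028,.04),[.694,.0275])); print(proj(w,[[.694,.0275,.04]]), bot.read_state()["ee_pos"])
E
```

```text
time: 0.82
ee_pos: [0.6932, 0.0279, 0.1201]
orientation: [0.707, 0.707, -0.001, -0.001]
contact_force: [-0.6, -0.3, 0.4]
finger_gap: 0.0872
finger_force: 0.0
[ 252  170   59   64 2107] (array([0.69421603, 0.02543479]), np.float64(0.09046925978034082))
[[280.58430231 205.45283961]] [0.69344795 0.02747433 0.12161816]
```

View pics/w1.png

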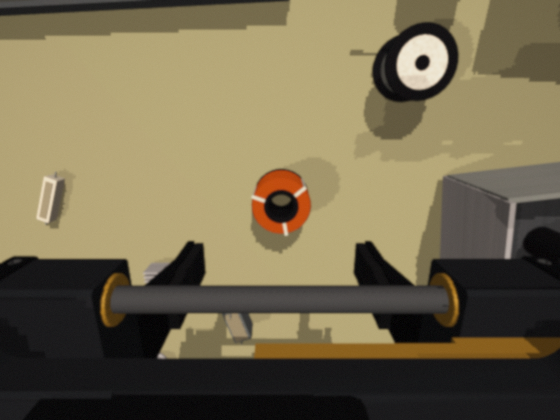

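```bash
python3 -m handwheel '[[0,[0,0,0.2],[0,0,0]],[0,[0,0,0.42],[0,0,0]],[0,[0,0,0.42],[0,0,0]],[0,[0,0,0.42],[0,0,0]],[1,[0,0,0.42],[0,0,0]],[1,[0,0,0.42],[0,0,0]],[1,[0,0,0.42],[0,0,0]],[1,[0,0,0.42],[0,0,0]],[1,[0,0,0.42],[0,0,0]],[1,[0,0,0.42],[0,0,0]],[1,[0,0,0.42],[0,0,0]],[1,[0,0,0.42],[0,0,0]]]'
```

```text
time: 1.87
ee_pos: [0.6941, 0.0276, 0.017]
orientation: [0.707, 0.707, 0.0, 0.0]
contact_force: [-0.2, -0.4, 0.2]
finger_gap: 0.0421
finger_force: 0.0
```

```bash
python3 - <<'E'
from h import *
a=capture("scene");b=capture("side")
save(b,"s2.png",(230,80,370,200),5); print(bot.read_state())
E
```

```text
{'time': 1.9667, 'joint_positions': array([-1.20779602e-01,  8.32638202e-01,  1.36397946e+00,  2.85919463e-05,
        9.45183511e-01, -1.20843365e-01]), 'joint_vel': array([-0.00229322,  0.00319576,  0.00031836, -0.00097067,  0.00053211,
       -0.00098226]), 'tau': array([ 2.10993698e-03, -5.26833057e+01, -1.39305523e+01,  5.78332494e-02,
        4.56703606e-02,  6.29989381e-05]), 'ee_pos': array([0.69389125, 0.02760448, 0.01669939]), 'orientation': array([ 7.07090154e-01,  7.07123400e-01, -5.51807941e-05, -8.92188268e-05]), 'contact_force': array([-1.24807388, -0.31762996, -0.73323801]), 'moment': array([ 0.00740128, -0.00518753, -0.00263286]), 'finger_force': 0.0, 'finger_gap': 0.03408883268548809}
```

View pics/s2.png

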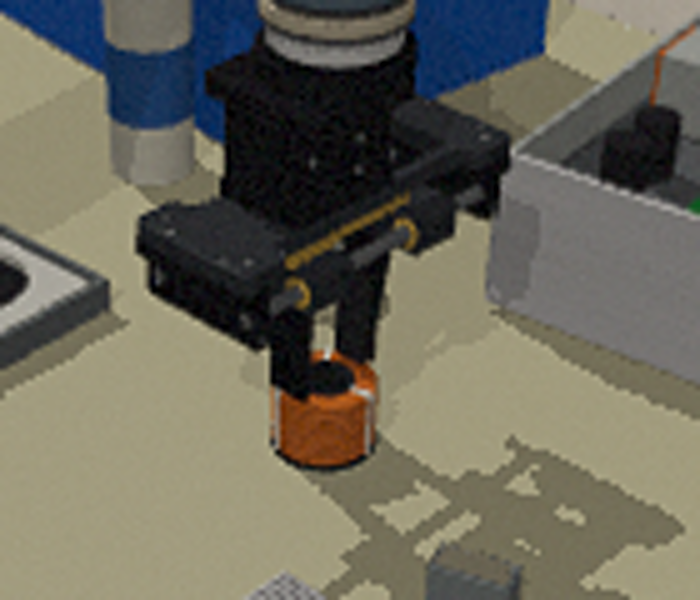

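```bash
python3 - <<'E'
from h import *
b=capture("side")
P=[[.694,.0276,.017],[.677,.0276,.017],[.711,.0276,.017],[.677,.0276,.045],[.711,.0276,.045],[.694,.0276,.04]]
print((proj(b,P)-[230,80])*5, bot.read_state()["finger_gap"])
m,s=blob(b,orange(b)); print(s)
save(b,"s3.png",(270,130,320,180),10)
E
```

```text
[[316.39791039 408.54118531]
 [294.16337103 422.07335544]
 [338.24422186 395.24473034]
 [295.39595577 377.40654018]
 [340.28280295 350.86773088]
 [317.74275495 372.09240548]] 0.030233590514791606
[271 306  22  25 345]
```

View pics/s3.png

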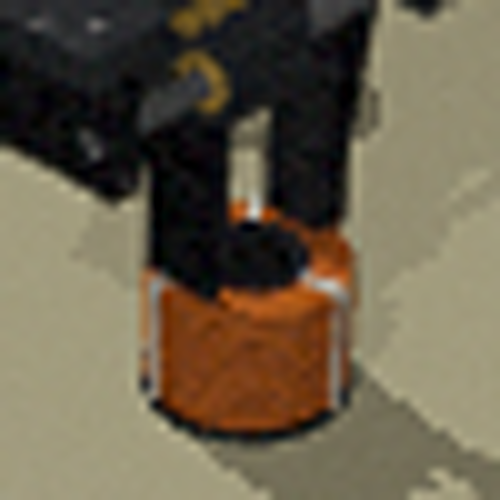

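```bash
python3 - <<'E'
from h import *
w=capture("wrist"); s=bot.read_state(); p=s["ee_pos"]; print(p,s["finger_gap"])
g=s["finger_gap"]/2
for dz in (0,.0187,.03,.04): print(dz,proj(w,[p+[-g,0,dz],p+[g,0,dz],p+[-.0435,0,dz],p+[.0435,0,dz]]).round(0).tolist())
save(w,"w4.png")
E
```

```text
[0.69387841 0.02757568 0.01657486] 0.025817118421432243
0 [[260.0, 241.0], [299.0, 241.0], [214.0, 241.0], [345.0, 241.0]]
0.0187 [[258.0, 253.0], [301.0, 253.0], [207.0, 253.0], [352.0, 253.0]]
0.03 [[257.0, 262.0], [302.0, 262.0], [203.0, 262.0], [356.0, 262.0]]
0.04 [[256.0, 271.0], [304.0, 271.0], [199.0, 271.0], [361.0, 271.0]]
```

View pics/w4.png

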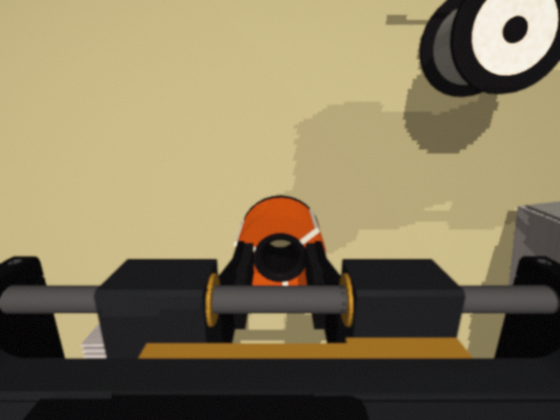

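```bash
python3 -m handwheel '[[1,[0,0,-0.3],[0,0,0]],[1,[0,0,-0.3],[0,0,0]],[1,[0,0,-0.3],[0,0,0]],[1,[0,0,-0.3],[0,0,0]],[1,[0,0,-0.3],[0,0,0]]]'; cat > g.py <<'E'
import sys,pickle
from h import *
p=bot.read_state()["ee_pos"]; g=bot.read_state()["finger_gap"]; r=[]
for n,bx in (("side",None),("wrist",(160,180,400,330)),("scene",None)):
    c=capture(n); f=cv2.resize(c["frame"],None,fx=4,fy=4,interpolation=cv2.INTER_CUBIC)
    q=proj(c,[p,p+[0,0,.0187],p+[0,0,.04]]); 
    for k,col in zip(q,((255,0,0),(0,255,0),(0,200,255))): cv2.circle(f,tuple(int(v) for v in k*4+2),4,col,-1)
    u=q[0].astype(int); x0,y0,x1,y1=(u[0]-33,u[1]-45,u[0]+33,u[1]+30) if n!="wrist" else (u[0]-66,u[1]-60,u[0]+66,u[1]+90)
    f=f[y0*4:y1*4,x0*4:x1*4]; r.append(cv2.resize(f,(264,300)))
pickle.dump(np.hstack(r),open(sys.argv[1],"wb")); print(p,g)
E
python3 g.py A.pkl
python3 -m handwheel '[[0,[0,0,0],[0,0,0]],[0,[0,0,0],[0,0,0]],[0,[0,0,0],[0,0,0]],[0,[0,0,0],[0,0,0]],[0,[0,0,0],[0,0,0]],[0,[0,0,0],[0,0,0]],[0,[0,0,0],[0,0,0]],[0,[0,0,0],[0,0,0]],[0,[0,0,0],[0,0,0]],[0,[0,0,0],[0,0,0]],[0,[0,0,0],[0,0,0]],[0,[0,0,0],[0,0,0]],[0,[0,0,0],[0,0,0]]]'
python3 g.py B.pkl
python3 -c "
import pickle,cv2,numpy as np
cv2.imwrite('pics/tip.png',np.vstack([pickle.load(open(k,'rb')) for k in ('A.pkl','B.pkl')])[:,:,::-1])"
```

```text
time: 2.48
ee_pos: [0.6935, 0.0276, 0.0917]
orientation: [0.707, 0.707, -0.0, -0.0]
contact_force: [0.9, -0.0, -1.1]
finger_gap: 0.0016
finger_force: 0.0
[0.69354396 0.02756667 0.0916628 ] 0.0015586489785562162
time: 3.72
ee_pos: [0.694, 0.0275, 0.0918]
orientation: [0.707, 0.707, -0.0, -0.0]
contact_force: [-1.6, 0.7, -1.1]
finger_gap: 0.0792
finger_force: 0.0
[0.69396343 0.02752235 0.09175866] 0.0791950912300666
```

View pics/tip.png

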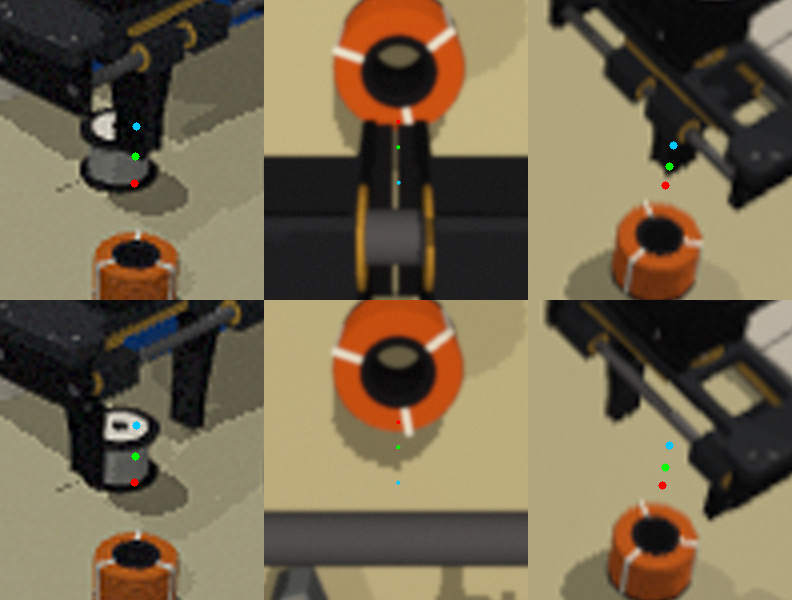

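```bash
python3 -m handwheel '[[0,[0,0,0.16],[0,0,0]],[0,[0,0,0.3],[0,0,0]],[0,[0,0,0.36],[0,0,0]],[0,[0,0,0.4],[0,0,0]],[0,[0,0,0.4],[0,0,0]],[1,[0,0,0.4],[0,0,0]],[1,[0,0,0.4],[0,0,0]],[1,[0,0,0.4],[0,0,0]],[1,[0,0,0.4],[0,0,0]],[1,[0,0,0.4],[0,0,0]],[1,[0,0,0.4],[0,0,0]],[1,[0,0,0.4],[0,0,0]],[1,[0,0,0.4],[0,0,0]]]'
```

```text
time: 4.95
ee_pos: [0.6945, 0.0275, -0.0073]
orientation: [0.707, 0.707, 0.0, 0.0]
contact_force: [-0.9, -0.3, 5.3]
finger_gap: 0.0554
finger_force: 30.2
```

```bash
cat >> h.py <<'E'
def nestfit(views,shape,p0,zr=.018,zf=.010):
    from scipy.optimize import minimize
    def poly(p,z):
        if shape[0]=="r":
            t=np.linspace(0,2*np.pi,60)[:-1]; return np.c_[p[0]+.036*np.cos(t),p[1]+.036*np.sin(t),0*t+z]
        return box(shape[1],shape[2],z)(p)[[4,5,7,6]]
    def cost(p):
        t=0
        for c,m in views:
            A=[cv2.convexHull(proj(c,poly(p,z)).astype(np.float32)) for z in (zr,zf)]
            _,v=cv2.intersectConvexConvex(*A)
            cn=cv2.convexHull(np.argwhere(m)[:,::-1].astype(np.float32)); a,_=cv2.intersectConvexConvex(v,cn)
            t+=1-a/(cv2.contourArea(v)+cv2.contourArea(cn)-a)
        return t
    r=minimize(cost,p0,method="Nelder-Mead",options=dict(initial_simplex=[p0]+[np.array(p0)+e for e in np.diag([.008,.008,.1][:len(p0)])],xatol=1e-4)); return r.x,r.fun
def dark(c,t=60): return (c["frame"].max(2)<t)
E
python3 -m handwheel '[[1,[0,0,-0.16],[0,0,0]],[1,[0,0,-0.32],[0,0,0]],[1,[0.1,-0.03,-0.44],[0,0,0]],[1,[0.25,-0.07,-0.44],[0,0,0]],[1,[0.4,-0.11,-0.44],[0,0,0]],[1,[0.55,-0.15,-0.44],[0,0,0]],[1,[0.7,-0.18,-0.44],[0,0,0]],[1,[0.7,-0.18,-0.44],[0,0,0]],[1,[0.7,-0.18,-0.44],[0,0,0]]]'
python3 - <<'E'
from h import *
import pickle
b=pickle.load(open("c.pkl","rb"))[1]; w=capture("wrist"); save(w,"w5.png")
pickle.dump(w,open("w5.pkl","wb"))
N=[("r",(.649,.26)),(("n",.091,.035),(.554,.254)),(("w",.074,.046),(.461,.249))]
for sh,p in N:
  for n,c in (("side",b),("wrist",w)):
    q=proj(c,[[*p,.01]])[0]
    if not(0<q[0]<559 and 0<q[1]<419): print(n,"out"); continue
    m,s=blob(c,dark(c),[int(max(0,v)) for v in (q[0]-(25 if n=="side" else 75),q[1]-(18 if n=="side" else 75),q[0]+(25 if n=="side" else 75),q[1]+(18 if n=="side" else 75))])
    print(n,sh[0],q.round(),s,nestfit([(c,m)],sh,list(p)+([] if sh[0]=="r" else [1.6])))
E
```

```text
time: 5.7
ee_pos: [0.6471, 0.2051, 0.1007]
orientation: [0.705, 0.709, -0.001, -0.001]
contact_force: [0.0, -0.4, -2.1]
finger_gap: 0.0553
finger_force: 30.1
side r [224. 137.] [211 132  24  11 193] (array([0.64639263, 0.25868187]), np.float64(0.1272473951350488))
wrist r [282. 142.] [ 240  100   78   79 4827] (array([0.64580609, 0.2598217 ]), np.float64(0.09051251740756505))
side n [198. 151.] [185 143  26  15 169] (array([0.55240216, 0.25483587, 1.62876658]), np.float64(0.03954882705677021))
wrist n [176. 149.] [ 148   92   48  101 3435] (array([0.55221272, 0.25603922, 1.6106539 ]), np.float64(0.09569284655472177))
side w [171. 166.] [157 157  27  17 223] (array([0.46006032, 0.25029916, 1.63272278]), np.float64(0.03492805201230098))
wrist w [ 73. 154.] [  36  107   63   82 3530] (array([0.46003797, 0.25197381, 1.61311988]), np.float64(0.07486917158239459))
```

View pics/w5.png

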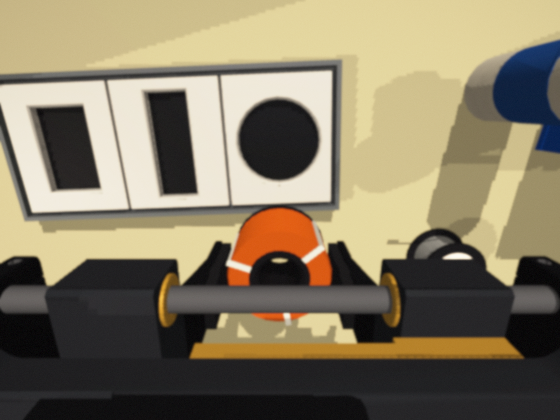

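```bash
python3 -m handwheel '[[1,[0.12,-0.006,0],[0,0,0]],[1,[0.232,-0.012,0],[0,0,0]],[1,[0.232,-0.012,0],[0,0,0]],[1,[0.232,-0.012,0.15],[0,0,0]],[1,[0.232,-0.012,0.3],[0,0,0]],[1,[0.232,-0.012,0.36],[0,0,0]],[1,[0.232,-0.012,0.36],[0,0,0]],[1,[0.232,-0.012,0.36],[0,0,0]],[1,[0.232,-0.012,0.36],[0,0,0]]]'
```

```text
time: 6.5
ee_pos: [0.6481, 0.2601, 0.0134]
orientation: [0.708, 0.707, 0.001, 0.001]
contact_force: [0.6, -0.3, -1.9]
finger_gap: 0.0557
finger_force: 30.1
```

```bash
python3 -m handwheel '[[1,[0,-0.007,0.016],[0,0,0]],[1,[0,-0.007,0.032],[0,0,0]],[1,[0,-0.007,0.038],[0,0,0]],[1,[0,-0.007,0.038],[0,0,0]]]'; python3 -m handwheel '[[0,[0,0,0],[0,0,0]],[0,[0,0,0],[0,0,0]],[0,[0,0,0],[0,0,0]],[0,[0,0,0],[0,0,0]],[0,[0,0,-0.1],[0,0,0]],[0,[0,0,-0.25],[0,0,0]],[0,[-0.2,0,-0.4],[0,0,0]],[0,[-0.3,0,-0.5],[0,0,0]],[0,[-0.3,0,-0.5],[0,0,0]],[0,[-0.3,0,-0.5],[0,0,0]]]'
python3 - <<'E'
from h import *
import pickle
w=capture("wrist"); b=capture("side"); a=capture("scene"); pickle.dump((a,b),open("c2.pkl","wb"))
ft=lambda h:(lambda p: cyl(.028,h)(p)+[0,0,.01])
for c,bx in ((w,None),(b,(190,110,260,165)),(a,(370,150,440,220))):
    m,s=blob(c,orange(c),bx); print(s,hullfit([(c,m)],ft(.04),[.646,.26]))
# capacitor
print("cap masks")
from matplotlib import pyplot if False else None
E
true
```

```text
time: 6.83
ee_pos: [0.6444, 0.2606, 0.0028]
orientation: [0.707, 0.707, 0.0, 0.0]
contact_force: [0.6, -0.4, -2.1]
finger_gap: 0.0552
finger_force: 30.1
time: 7.67
ee_pos: [0.6471, 0.1832, 0.1312]
orientation: [0.708, 0.706, 0.003, 0.002]
contact_force: [0.5, 0.5, -0.0]
finger_gap: 0.0864
finger_force: 0.0  File "<stdin>", line 9
    from matplotlib import pyplot if False else None
                                  ^^
SyntaxError: invalid syntax
```

```bash
R='nope'; python3 -m handwheel '[[0,[-1,0,-0.28],[0,0,0]],[0,[-1,0,-0.28],[0,0,0]],[0,[-1,0,-0.28],[0,0,0]],[0,[-1,0,-0.28],[0,0,0]],[0,[-1,0,-0.28],[0,0,0]],[0,[-1,0,-0.28],[0,0,0]]]'; python3 -m handwheel '[[0,[-1,-0.2,0],[0,0,0]],[0,[-1,-0.2,0],[0,0,0]],[0,[-1,-0.2,0],[0,0,0]],[0,[-1,-0.2,0],[0,0,0]],[0,[-1,-0.2,0],[0,0,0]],[0,[-1,-0.2,0],[0,0,0]]]';  python3 -m handwheel '[[0,[-0.65,-0.15,0],[0,0,0]],[0,[-0.65,-0.15,0],[0,0,0]],[0,[-0.65,-0.15,0],[0,0,0]],[0,[-0.65,-0.15,0],[0,0,0]],[0,[-0.65,-0.15,0],[0,0,0]],[0,[-0.65,-0.15,0],[0,0,0]],[0,[-0.65,-0.15,0],[0,0,0]],[0,[-0.65,-0.15,0],[0,0,0]]]'
python3 - <<'E'
from h import *
import pickle
b=capture("side"); a=capture("scene"); w=capture("wrist"); pickle.dump((a,b,w),open("c2.pkl","wb"))
ft=lambda h:(lambda p: cyl(.028,h)(p)+[0,0,.01])
for c,bx in ((b,(190,110,260,165)),(a,(370,150,440,220))):
    m,s=blob(c,orange(c),bx); print(s,hullfit([(c,m)],ft(.04),[.646,.26]))
print(proj(w,[[.602,-.301,.036],[.514,-.442,.019]]))
big=cv2.resize(w["frame"][:300,:,::-1],None,fx=1.42,fy=1.42)
A=cv2.resize(a["frame"][170:230,370:440,::-1],(397,174)); cv2.imwrite("pics/w6.png",np.vstack([big,np.pad(A,((0,0),(0,big.shape[1]-397),(0,0)))]))
E
```

```text
time: 8.17
ee_pos: [0.6434, -0.0552, 0.1932]
orientation: [0.707, 0.707, -0.0, -0.002]
contact_force: [-0.5, -0.5, 0.1]
finger_gap: 0.087
finger_force: 0.0
time: 8.67
ee_pos: [0.5947, -0.3003, 0.1926]
orientation: [0.707, 0.707, 0.0, -0.002]
contact_force: [1.3, -0.0, 0.0]
finger_gap: 0.0873
finger_force: 0.0
time: 9.33
ee_pos: [0.5584, -0.4603, 0.1934]
orientation: [0.706, 0.708, 0.001, -0.001]
contact_force: [0.1, 0.1, 0.8]
finger_gap: 0.0872
finger_force: 0.0
[213 122  20  21 304] (array([0.64886136, 0.26204239]), np.float64(0.20094993720137))
[395 177  21  23 325] (array([0.6436365 , 0.26487173]), np.float64(0.14297438166091792))
[[323.02836043  29.51243087]
 [241.68562068 166.6735865 ]]
```

View pics/w6.png

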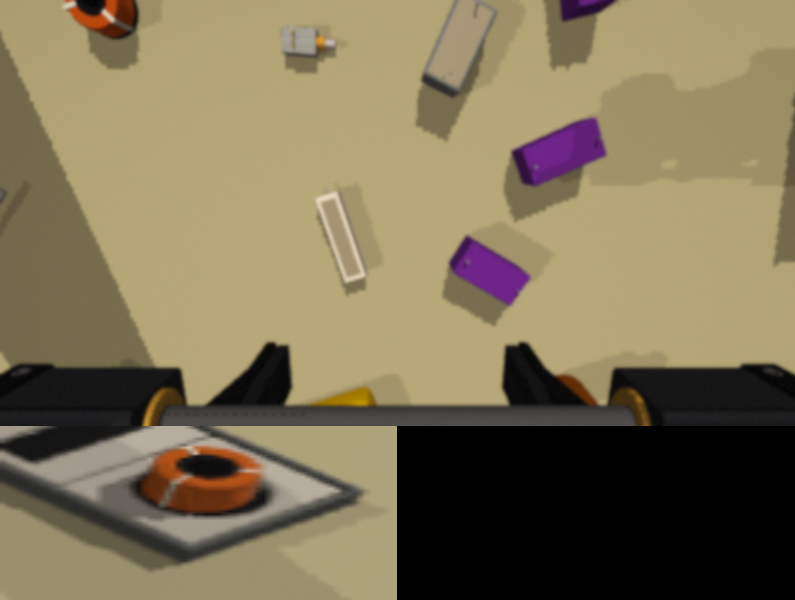

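```bash
python3 - <<'E'
from h import *
import pickle
a,b,w=pickle.load(open("c2.pkl","rb"))
f=lambda q,z: onz(w,(q[0]/1.42,q[1]/1.42),z)
R=np.array([f(q,.019) for q in [(316,198),(336,193),(365,275),(346,282)]])
print(R.round(4).tolist(),R.mean(0)); 
for i,j in((0,1),(1,2),(2,3),(3,0)): print(np.linalg.norm(R[i]-R[j]),np.degrees(np.arctan2(*(R[j]-R[i])[[1,0]])))
C=np.array([f(q,.036) for q in [(424,77),(461,90),(496,12)]])
print(C.round(4).tolist(),(C[0]+C[2])/2)
for i,j in((0,1),(1,2)): print(np.linalg.norm(C[i]-C[j]),np.degrees(np.arctan2(*(C[j]-C[i])[[1,0]])))
E
```

```text
[[0.493, -0.4103, 0.019], [0.5094, -0.4063, 0.019], [0.5316, -0.4751, 0.019], [0.5151, -0.4813, 0.019]] [ 0.5122447  -0.44326491  0.019     ]
0.01690816982255995 13.691525181978703
0.07220319047628893 -72.12150860580336
0.017638793467935954 -159.2162772379374
0.07433549994289966 107.29802858827368
[[0.5781, -0.3235, 0.036], [0.605, -0.332, 0.036], [0.627, -0.2826, 0.036]] [ 0.60251154 -0.30301701  0.036     ]
0.028266493297884183 -17.512048556494268
0.05406082284014855 66.03537047592275
```

```bash
python3 -c "
from h import *
print(bot.read_state()['ee_pos'])"
```

```text
[ 0.55864498 -0.46081777  0.19457943]
```

```bash
python3 -m handwheel '[[0,[0.632,0.176,0],[0,0,0.244]],[0,[0.632,0.176,0.1],[0,0,0.244]],[0,[0.632,0.176,0.2],[0,0,0.244]],[0,[0.632,0.176,0.416],[0,0,0.244]],[0,[0.632,0.176,0.416],[0,0,0.244]],[0,[0.632,0.176,0.416],[0,0,0.244]],[0,[0.632,0.176,0.416],[0,0,0.244]],[0,[0.632,0.176,0.416],[0,0,0.244]]]'
python3 - <<'E'
from h import *
w=capture("wrist"); f=w["frame"].copy()
for q in (proj(w,box(.058,.030,.036)([.6025,-.303,np.radians(68)])),): 
    cv2.polylines(f,[q[[4,5,7,6]].astype(np.int32)],True,(0,255,0),1)
g=f[150:350,150:410]; cv2.imwrite("pics/w7.png",cv2.resize(g[:,:,::-1],None,fx=3,fy=3))
E
```

```text
time: 10.15
ee_pos: [0.6028, -0.3056, 0.0918]
orientation: [0.829, 0.56, 0.0, 0.001]
contact_force: [0.4, -1.1, 0.2]
finger_gap: 0.0873
finger_force: 0.0
```

View pics/w7.png

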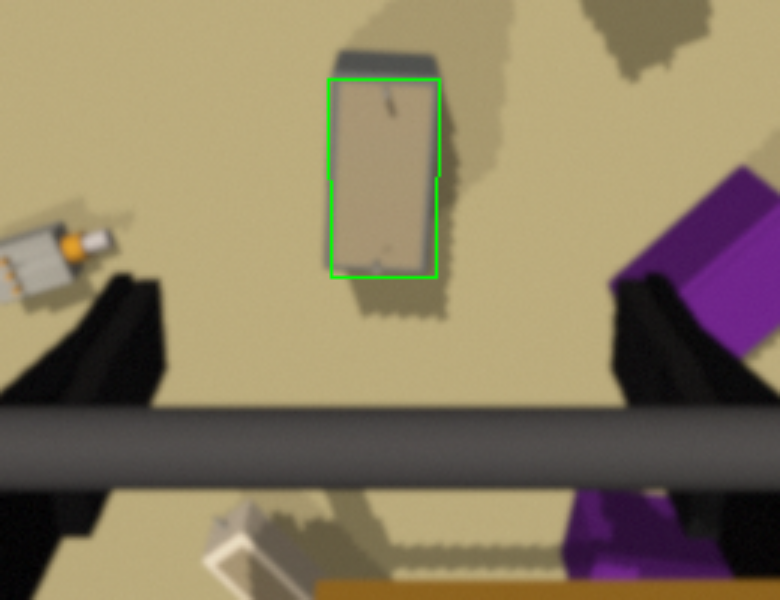

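```bash
python3 - <<'E'
from h import *
import pickle
a,b,w=pickle.load(open("c2.pkl","rb"))
th=np.radians(-22.4); ty=np.array([np.cos(th),np.sin(th)]); tx=np.array([-np.sin(th),np.cos(th)])
for q in [(524,153),(536,185),(597,118),(606,155)]:
    p=onz(w,(q[0]/1.42,q[1]/1.42),.036)[:2]-[.603,-.304]; print("tool x,y mm",(p@tx*1e3).round(),(p@ty*1e3).round())
E
```

```text
tool x,y mm -46.0 75.0
tool x,y mm -64.0 94.0
tool x,y mm -4.0 113.0
tool x,y mm -24.0 133.0
```

```bash
python3 -m handwheel '[[0,[0.01,0,0.16],[0,0,-0.02]],[0,[0.01,0,0.3],[0,0,-0.02]],[0,[0.01,0,0.37],[0,0,-0.02]],[0,[0.01,0,0.41],[0,0,-0.02]],[0.6,[0.01,0,0.41],[0,0,-0.02]],[1,[0.01,0,0.41],[0,0,-0.02]],[1,[0.01,0,0.41],[0,0,-0.02]],[1,[0.01,0,0.41],[0,0,-0.02]],[1,[0.01,0,0.41],[0,0,-0.02]],[1,[0.01,0,0.41],[0,0,-0.02]],[1,[0.01,0,0.41],[0,0,-0.02]],[1,[0.01,0,0.41],[0,0,-0.02]],[1,[0.01,0,0.41],[0,0,-0.02]],[1,[0.01,0,0.41],[0,0,-0.02]]]'
```

```text
time: 11.37
ee_pos: [0.6026, -0.3024, -0.0118]
orientation: [0.82, 0.572, -0.0, -0.0]
contact_force: [-0.8, -0.5, 1.7]
finger_gap: 0.0307
finger_force: 29.0
```

```bash
python3 -m handwheel '[[1,[0,0,-0.1],[0,0,0]],[1,[0,0,-0.3],[0,0,-0.06]],[1,[0,0,-0.5],[0,0,-0.14]],[1,[0,0,-0.56],[0,0,-0.2]],[1,[0,0,-0.56],[0,0,-0.252]],[1,[0,0,-0.56],[0,0,-0.252]]]'
python3 - <<'E'
from h import *
s=bot.read_state(); p=s["ee_pos"]; q=s["orientation"]; t=2*np.arctan2(q[1],q[0]); d=(np.array([.460,.2515])-p[:2])/.25
print(p,np.degrees(t),"x",d@[np.cos(t),np.sin(t)],"y",d@[np.sin(t),-np.cos(t)])
E
```

```text
time: 11.87
ee_pos: [0.6041, -0.3036, 0.1313]
orientation: [0.691, 0.723, 0.0, 0.003]
contact_force: [-0.4, -0.2, -1.2]
finger_gap: 0.0304
finger_force: 29.0
[ 0.6041369  -0.30358727  0.13126581] 92.6028993218289 x 2.244241334482008 y -0.47511886238744333
```

```bash
python3 -m handwheel '[[1,[1,-0.21,0],[0,0,0]],[1,[1,-0.21,0],[0,0,0]],[1,[1,-0.21,0],[0,0,0]],[1,[1,-0.21,0],[0,0,0]],[1,[1,-0.21,0],[0,0,0]],[1,[1,-0.21,0],[0,0,0]],[1,[1,-0.21,0],[0,0,0]]]'; python3 -m handwheel '[[1,[1,-0.21,0],[0,0,0]],[1,[1,-0.21,0],[0,0,0]],[1,[1,-0.21,0],[0,0,0]],[1,[1,-0.21,0],[0,0,0]],[1,[1,-0.21,0],[0,0,0]],[1,[1,-0.21,0],[0,0,0]],[1,[1,-0.21,0],[0,0,0]],[1,[1,-0.21,0],[0,0,0]]]'
cat > to.py <<'E'
import sys
from h import *
s=bot.read_state(); p=s["ee_pos"]; q=s["orientation"]; t=2*np.arctan2(q[1],q[0]); d=(np.array([float(v) for v in sys.argv[1:3]])-p[:2])/.25
print(p.round(4),"tool x yaw",np.degrees(t).round(2),"x %.4f y %.4f"%(d@[np.cos(t),np.sin(t)],d@[np.sin(t),-np.cos(t)]))
E
python3 to.py .460 .2515
```

```text
time: 12.45
ee_pos: [0.5331, -0.0479, 0.1261]
orientation: [0.691, 0.723, -0.002, -0.005]
contact_force: [-1.4, -0.0, -1.3]
finger_gap: 0.0304
finger_force: 29.0
time: 13.12
ee_pos: [0.4737, 0.1944, 0.1269]
orientation: [0.69, 0.724, -0.001, -0.001]
contact_force: [-0.2, -0.7, -1.6]
finger_gap: 0.0306
finger_force: 29.0
[0.4737 0.1944 0.1269] tool x yaw 92.72 x 0.2308 y -0.0438
```

```bash
python3 -m handwheel '[[1,[0.12,-0.022,0],[0,0,0]],[1,[0.231,-0.044,0],[0,0,0]],[1,[0.231,-0.044,0.1],[0,0,0]],[1,[0.231,-0.044,0.25],[0,0,0]],[1,[0.231,-0.044,0.38],[0,0,0]],[1,[0.231,-0.044,0.38],[0,0,0]],[1,[0.231,-0.044,0.38],[0,0,0]],[1,[0.231,-0.044,0.38],[0,0,0]]]'; python3 to.py .460 .2515
```

```text
time: 13.78
ee_pos: [0.4634, 0.2487, 0.0338]
orientation: [0.692, 0.722, 0.0, 0.0]
contact_force: [0.5, 0.1, -0.7]
finger_gap: 0.0307
finger_force: 29.0
[0.4634 0.2487 0.0338] tool x yaw 92.4 x 0.0118 y -0.0132
```

```bash
python3 -m handwheel '[[1,[0.011,-0.012,0.05],[0,0,0]],[1,[0.011,-0.012,0.1],[0,0,0]],[1,[0.011,-0.012,0.13],[0,0,0]],[1,[0.011,-0.012,0.138],[0,0,0]],[1,[0.011,-0.012,0.138],[0,0,0]],[1,[0.011,-0.012,0.138],[0,0,0]]]';python3 to.py .460 .2515
```

```text
time: 14.28
ee_pos: [0.4601, 0.2523, -0.0003]
orientation: [0.692, 0.722, 0.001, 0.001]
contact_force: [-0.3, -0.3, -0.1]
finger_gap: 0.0305
finger_force: 29.0
[ 4.601e-01  2.523e-01 -3.000e-04] tool x yaw 92.5 x -0.0031 y -0.0005
```

```bash
python3 -m handwheel '[[0,[0,0,0],[0,0,0]],[0,[0,0,0],[0,0,0]],[0,[0,0,0],[0,0,0]],[0,[0,0,-0.03],[0,0,0]],[0,[0,0,-0.15],[0,0,0]],[0,[0,0,-0.3],[0,0,0]],[0,[-0.1,0,-0.45],[0,0,0]],[0,[-0.25,0,-0.6],[0,0,0]],[0,[-0.4,0,-0.6],[0,0,0]],[0,[-0.55,0,-0.6],[0,0,0]],[0,[-0.7,0.02,-0.6],[0,0,0]],[0,[-0.85,0.02,-0.6],[0,0,0]],[0,[-1,0.03,-0.6],[0,0,0]]]' ; python3 -m handwheel '[[0,[-1,0.03,0],[0,0,0]],[0,[-1,0.03,0],[0,0,0]],[0,[-1,0.03,0],[0,0,0]],[0,[-1,0.03,0],[0,0,0]],[0,[-1,0.03,0],[0,0,0]],[0,[-1,0.03,0],[0,0,0]],[0,[-1,0.03,0],[0,0,0]],[0,[-1,0.03,0],[0,0,0]]]';python3 to.py .512 -.443
python3 - <<'E'
from h import *
a=capture("scene"); b=capture("side")
import pickle; pickle.dump((a,b),open("c3.pkl","wb"))
E
```

```text
time: 15.37
ee_pos: [0.4771, 0.001, 0.1496]
orientation: [0.691, 0.722, 0.0, 0.0]
contact_force: [-0.5, 0.1, -0.6]
finger_gap: 0.0867
finger_force: 0.0
time: 16.03
ee_pos: [0.4961, -0.2492, 0.1491]
orientation: [0.693, 0.721, 0.0, 0.001]
contact_force: [0.3, 1.8, 0.2]
finger_gap: 0.0871
finger_force: 0.0
[ 0.4961 -0.2492  0.1491] tool x yaw 92.29 x -0.7769 y 0.0325
```

```bash
python3 -m handwheel '[[0,[-0.777,0.033,0],[0,0,-0.166]],[0,[-0.777,0.033,0],[0,0,-0.166]],[0,[-0.777,0.033,0],[0,0,-0.166]],[0,[-0.777,0.033,0.1],[0,0,-0.166]],[0,[-0.777,0.033,0.2],[0,0,-0.166]],[0,[-0.777,0.033,0.3],[0,0,-0.166]],[0,[-0.777,0.033,0.3],[0,0,-0.166]],[0,[-0.777,0.033,0.3],[0,0,-0.166]]]'; python3 to.py .512 -.443
python3 - <<'E'
from h import *
import pickle
w=capture("wrist"); f=w["frame"].copy()
q=proj(w,box(.075,.019,.019)([.512,-.443,np.radians(107.4)]))
cv2.polylines(f,[q[[4,5,7,6]].astype(np.int32)],True,(0,255,0),1)
g=cv2.resize(f[150:350,150:410],None,fx=2,fy=2)
a,b=pickle.load(open("c3.pkl","rb"))
r=[cv2.resize(x,(400,200)) for x in (b["frame"][110:180,140:270],a["frame"][130:220,330:440])]
cv2.imwrite("pics/w8.png",np.vstack([np.pad(g,((0,0),(0,280),(0,0))),np.hstack(r)])[:,:,::-1])
E
```

```text
time: 16.8
ee_pos: [0.5118, -0.4367, 0.0718]
orientation: [0.591, 0.807, 0.001, -0.003]
contact_force: [0.4, 0.4, -0.2]
finger_gap: 0.0869
finger_force: 0.0
[ 0.5118 -0.4367  0.0718] tool x yaw 107.54 x -0.0243 y -0.0068
```

View pics/w8.png

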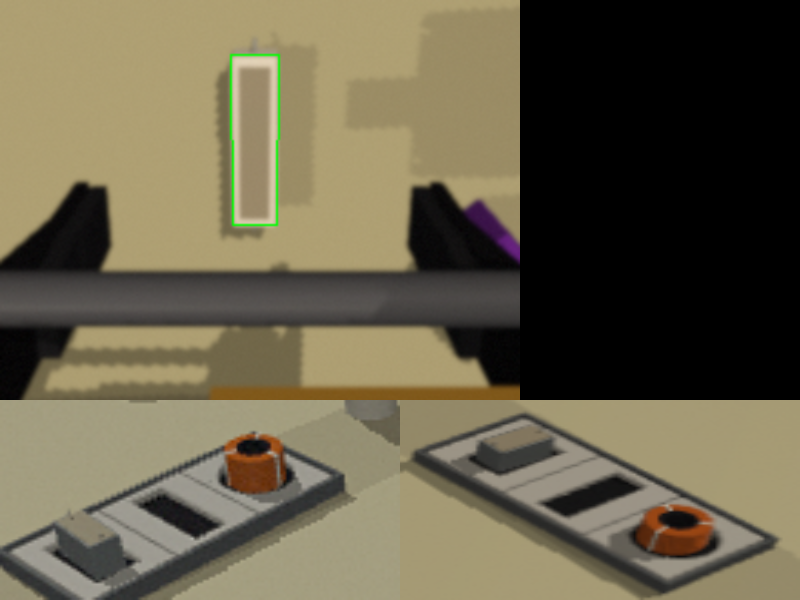

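```bash
python3 -m handwheel '[[0,[-0.024,-0.004,0],[0,0,0]],[0,[-0.024,-0.004,0.15],[0,0,0]],[0,[-0.024,-0.004,0.27],[0,0,0]],[0,[-0.024,-0.004,0.32],[0,0,0]],[0.5,[-0.024,-0.004,0.34],[0,0,0]],[0.5,[-0.024,-0.004,0.342],[0,0,0]],[1,[-0.024,-0.004,0.342],[0,0,0]],[1,[-0.024,-0.004,0.342],[0,0,0]],[1,[-0.024,-0.004,0.342],[0,0,0]],[1,[-0.024,-0.004,0.342],[0,0,0]],[1,[-0.024,-0.004,0.342],[0,0,0]],[1,[-0.024,-0.004,0.342],[0,0,0]],[1,[-0.024,-0.004,0.342],[0,0,0]],[1,[-0.024,-0.004,0.342],[0,0,0]],[1,[-0.024,-0.004,0.342],[0,0,0]]]';python3 to.py .512 -.443
```

```text
time: 18.1
ee_pos: [0.5136, -0.4464, -0.0119]
orientation: [0.592, 0.806, 0.0, -0.0]
contact_force: [0.7, 0.3, 0.1]
finger_gap: 0.0216
finger_force: 0.0
[ 0.5136 -0.4464 -0.0119] tool x yaw 107.46 x 0.0148 y -0.0022
```

```bash
python3 -m handwheel '[[1,[0,0,0],[0,0,0]],[1,[0,0,0],[0,0,0]],[1,[0,0,0],[0,0,0]],[1,[0,0,0],[0,0,0]]]';python3 to.py .512 -.443
```

```text
time: 18.43
ee_pos: [0.5136, -0.4463, -0.0119]
orientation: [0.592, 0.806, -0.0, -0.0]
contact_force: [0.2, -1.0, -0.4]
finger_gap: 0.0183
finger_force: 30.0
[ 0.5136 -0.4463 -0.0119] tool x yaw 107.46 x 0.0147 y -0.0022
```

```bash
python3 -m handwheel '[[1,[0,0,-0.1],[0,0,0]],[1,[0,0,-0.25],[0,0,0.05]],[1,[0,0,-0.4],[0,0,0.1]],[1,[0,0,-0.5],[0,0,0.166]],[1,[0,0,-0.5],[0,0,0.166]],[1,[0,0,-0.5],[0,0,0.166]]]';python3 to.py .552 .252
```

```text
time: 18.93
ee_pos: [0.5146, -0.4473, 0.1152]
orientation: [0.691, 0.723, -0.0, 0.002]
contact_force: [-0.7, -0.6, -0.7]
finger_gap: 0.0184
finger_force: 30.0
[ 0.5146 -0.4473  0.1152] tool x yaw 92.58 x 2.7878 y 0.2755
```

```bash
python3 -m handwheel '[[1,[1,0.1,0],[0,0,0]],[1,[1,0.1,0],[0,0,0]],[1,[1,0.1,0],[0,0,0]],[1,[1,0.1,0],[0,0,0]],[1,[1,0.1,0],[0,0,0]],[1,[1,0.1,0],[0,0,0]],[1,[1,0.1,0],[0,0,0]]]'; python3 -m handwheel '[[1,[1,0.1,0],[0,0,0]],[1,[1,0.1,0],[0,0,0]],[1,[1,0.1,0],[0,0,0]],[1,[1,0.1,0],[0,0,0]],[1,[1,0.1,0],[0,0,0]],[1,[1,0.1,0],[0,0,0]],[1,[1,0.1,0],[0,0,0]]]'; python3 -m handwheel '[[1,[0.5,0.05,0],[0,0,0]],[1,[0.7,0.05,0],[0,0,0]],[1,[0.7,0.07,0],[0,0,0]],[1,[0.7,0.07,0],[0,0,0]],[1,[0.7,0.07,0],[0,0,0]],[1,[0.7,0.07,0],[0,0,0]],[1,[0.7,0.07,0],[0,0,0]]]';python3 to.py .552 .252
```

```text
time: 19.52
ee_pos: [0.5238, -0.1861, 0.1106]
orientation: [0.689, 0.725, -0.0, -0.006]
contact_force: [-0.6, -0.6, -0.6]
finger_gap: 0.0183
finger_force: 30.0
time: 20.1
ee_pos: [0.5391, 0.0622, 0.1113]
orientation: [0.689, 0.725, -0.0, -0.003]
contact_force: [-0.3, 0.0, -0.8]
finger_gap: 0.0184
finger_force: 30.0
time: 20.68
ee_pos: [0.5502, 0.2302, 0.1116]
orientation: [0.691, 0.723, -0.002, -0.001]
contact_force: [-0.7, -0.8, -0.4]
finger_gap: 0.0182
finger_force: 30.0
[0.5502 0.2302 0.1116] tool x yaw 92.64 x 0.0868 y 0.0112
```

```bash
python3 -m handwheel '[[1,[0.087,0.008,0],[0,0,0]],[1,[0.087,0.008,0.1],[0,0,0]],[1,[0.087,0.008,0.2],[0,0,0]],[1,[0.087,0.008,0.32],[0,0,0]],[1,[0.087,0.008,0.34],[0,0,0]],[1,[0.087,0.008,0.34],[0,0,0]],[1,[0.087,0.008,0.34],[0,0,0]]]';python3 to.py .552 .252; python3 - <<'E'
from h import *
w=capture("wrist"); cv2.imwrite("pics/w9.png",w["frame"][:,:,::-1])
# white bar visible? bright-pixel box
p=bot.read_state()["ee_pos"]; print(proj(w,[p,p+[0,.0375,.03],p+[0,-.0375,.03]]).round())
E
```

```text
time: 21.27
ee_pos: [0.5529, 0.2512, 0.0284]
orientation: [0.692, 0.722, -0.0, -0.0]
contact_force: [-0.5, 0.6, -0.2]
finger_gap: 0.0184
finger_force: 30.0
[0.5529 0.2512 0.0284] tool x yaw 92.42 x 0.0035 y -0.0035
[[281. 240.]
 [284. 198.]
 [278. 318.]]
```

```bash
python3 -m handwheel '[[1,[0.003,-0.003,0.05],[0,0,0]],[1,[0.003,-0.003,0.09],[0,0,0]],[1,[0.003,-0.003,0.11],[0,0,0]],[1,[0.003,-0.003,0.118],[0,0,0]],[1,[0.003,-0.003,0.118],[0,0,0]],[1,[0.003,-0.003,0.118],[0,0,0]]]';python3 to.py .552 .252
```

```text
time: 21.82
ee_pos: [0.5517, 0.2536, -0.0014]
orientation: [0.691, 0.723, 0.0, 0.0]
contact_force: [-0.0, -0.5, -1.4]
finger_gap: 0.0181
finger_force: 30.0
[ 0.5517  0.2536 -0.0014] tool x yaw 92.54 x -0.0065 y 0.0008
```

```bash
python3 -m handwheel '[[0.5,[0,0,0],[0,0,0]],[0.5,[0,0,0],[0,0,0]],[0.5,[0,0,0],[0,0,0]],[0.5,[0,0,0],[0,0,0]],[0.5,[0,0,0],[0,0,0]],[0.5,[0,0,-0.1],[0,0,0]],[0.3,[0,0,-0.25],[0,0,0]],[0.3,[0,0,-0.4],[0,0,0]],[0,[-0.1,-0.03,-0.5],[0,0,0]],[0,[-0.25,-0.07,-0.56],[0,0,0]],[0,[-0.4,-0.12,-0.56],[0,0,0]],[0,[-0.55,-0.16,-0.56],[0,0,0]],[0,[-0.7,-0.2,-0.56],[0,0,0]],[0,[-0.8,-0.24,-0.56],[0,0,0]],[0,[-0.8,-0.24,-0.56],[0,0,0]]]'; python3 -m handwheel '[[0,[-0.8,-0.24,0],[0,0,0]],[0,[-0.8,-0.24,0],[0,0,0]],[0,[-0.8,-0.24,0],[0,0,0]],[0,[-0.8,-0.24,0],[0,0,0]],[0,[-0.8,-0.24,0],[0,0,0]],[0,[-0.8,-0.24,0],[0,0,0]],[0,[-0.8,-0.24,0],[0,0,0]],[0,[-0.8,-0.24,0],[0,0,0]]]'; python3 to.py .449 -.155
python3 - <<'E'
from h import *
import pickle
w=capture("wrist");a=capture("scene");b=capture("side"); pickle.dump((a,b,w),open("c4.pkl","wb"))
for n,c,d in (("scene",a,28),("side",b,28),("wrist",w,50)):
    u=proj(c,[[.449,-.155,.0375]])[0]; bx=[max(0,int(v)) for v in (u[0]-d,u[1]-d,u[0]+d,u[1]+d)]
    m,s=blob(c,dark(c,60),bx); print(n,u.round(),s,hullfit([(c,m)],cyl(.01,.075),[.449,-.155]))
# nested parts: white bar + orange coil
for n,c in (("scene",a),("side",b)):
    print(n,[(k,c["frame"][tuple(proj(c,[P])[0].round().astype(int)[::-1])].tolist()) for k,P in (("nest ctr z29",[.552,.2555,.029]),("end+",[.552,.289,.029]),("end-",[.552,.222,.029]),("gap",[.552+.0135,.2555,.012]))])
    bx=(190,110,260,165) if n=="side" else (370,150,440,220); m,s=blob(c,orange(c),bx)
    print(hullfit([(c,m)],lambda p: cyl(.028,.04)(p)+[0,0,.01],[.646,.26]))
E
```

```text
time: 23.07
ee_pos: [0.4987, 0.0471, 0.1388]
orientation: [0.693, 0.721, -0.001, -0.0]
contact_force: [-0.5, 1.2, -0.3]
finger_gap: 0.0859
finger_force: 0.0
time: 23.73
ee_pos: [0.4494, -0.1508, 0.1386]
orientation: [0.692, 0.722, 0.0, -0.0]
contact_force: [0.3, -0.0, 0.2]
finger_gap: 0.0871
finger_force: 0.0
[ 0.4494 -0.1508  0.1386] tool x yaw 92.47 x -0.0167 y -0.0022
scene [242. 207.] [240 197   8  21 130] (array([ 0.44567001, -0.14935797]), np.float64(0.27941118022616784))
side [277. 241.] [272 226  10  31 280] (array([ 0.4496391 , -0.15266878]), np.float64(0.16870620465570363))
wrist [279. 203.] [267 184  21  38 652] (array([ 0.44683002, -0.15067864]), np.float64(0.19311179835818082))
scene [('nest ctr z29', [130, 118, 95]), ('end+', [130, 118, 95]), ('end-', [165, 153, 133]), ('gap', [30, 29, 28])]
(array([0.64363139, 0.26485841]), np.float64(0.14416545025647132))
side [('nest ctr z29', [134, 128, 107]), ('end+', [179, 171, 159]), ('end-', [131, 124, 105]), ('gap', [135, 129, 107])]
(array([0.64910759, 0.26261665]), np.float64(0.20427172782528746))
```

```bash
python3 - <<'E'
from h import *
import pickle
a,b,w=pickle.load(open("c4.pkl","rb"))
for t in (60,75,90,100):
  for n,c,d in (("scene",a,28),("side",b,28),("wrist",w,50)):
    u=proj(c,[[.449,-.155,.0375]])[0]; bx=[max(0,int(v)) for v in (u[0]-d,u[1]-d,u[0]+d,u[1]+d)]
    m,s=blob(c,dark(c,t),bx); r=hullfit([(c,m)],cyl(.01,.075),[.449,-.155]); print(t,n,s,r[0].round(4),r[1].round(2))
f=w["frame"][150:260,230:330].max(2); print(f[0:90:5,20:80:3])
E
```

```text
60 scene [240 197   8  21 130] [ 0.4457 -0.1494] 0.28
60 side [272 226  10  31 280] [ 0.4496 -0.1527] 0.17
60 wrist [267 184  21  38 652] [ 0.4468 -0.1507] 0.19
75 scene [240 197   8  21 134] [ 0.4453 -0.1508] 0.26
75 side [272 226  10  31 293] [ 0.4496 -0.1527] 0.16
75 wrist [267 184  21  39 684] [ 0.4469 -0.1514] 0.16
90 scene [240 196   8  22 144] [ 0.4466 -0.1502] 0.22
90 side [272 226  10  32 296] [ 0.4492 -0.1539] 0.15
90 wrist [266 183  22  40 715] [ 0.4469 -0.1516] 0.12
100 scene [240 196   8  22 150] [ 0.448  -0.1517] 0.18
100 side [272 226  10  32 298] [ 0.4486 -0.1542] 0.14
100 wrist [266 183  23  41 743] [ 0.447  -0.1522] 0.08
[[177 177 175 176 175 174 176 175 175 174 174 175 176 175 176 175 174 175
  176 176]
 [175 174 174 175 175 177 176 177 175 176 175 175 176 177 175 175 176 175
  176 176]
 [174 175 175 175 176 175 174 175 177 174 175 175 175 175 177 176 176 174
  174 175]
 [175 176 175 175 175 175 174 175 173 175 176 175 175 177 175 177 175 176
  175 176]
 [177 176 175 175 174 177 176 175 174 175 175 177 176 175 176 176 176 176
  176 174]
 [175 175 175 174 176 176 17
[... 377 characters left out ...]
 175 176
  176 176]
 [176 175 176 174 176 167  48  21  23  26  26  22  43 166 176 176 175 174
  176 175]
 [175 175 175 175 176 156  35  31  33  34  35  33  35 160 177 176 176 175
  174 175]
 [176 175 175 177 176 137  31  33  33  32  34  33  33 145 175 176 176 174
  176 176]
 [175 177 176 177 176 140  34  34  34  35  33  33  46 163 175 175 176 176
  177 175]
 [176 175 176 175 157 117 103  53  33  33  34  77 162 177 175 175 177 177
  175 176]
 [175 174 175 176 153 115 114 113 114 114 151 176 176 176 176 176 175 177
  176 176]
 [177 176 174 175 144 113 115 115 114 117 166 176 176 176 174 175 176 175
  175 174]
 [175 175 174 174 128 115 116 113 115 125 174 175 176 176 176 175 175 175
  175 175]]
```

```bash
python3 -m handwheel '[[0,[-0.007,-0.007,0.1],[0,0,0]],[0,[-0.007,-0.007,0.25],[0,0,0]],[0,[-0.007,-0.007,0.4],[0,0,0]],[0.3,[-0.007,-0.007,0.458],[0,0,0]],[0.3,[-0.007,-0.007,0.458],[0,0,0]],[0.6,[-0.007,-0.007,0.458],[0,0,0]],[1,[-0.007,-0.007,0.458],[0,0,0]],[1,[-0.007,-0.007,0.458],[0,0,0]],[1,[-0.007,-0.007,0.458],[0,0,0]],[1,[-0.007,-0.007,0.458],[0,0,0]],[1,[-0.007,-0.007,0.458],[0,0,0]],[1,[-0.007,-0.007,0.458],[0,0,0]],[1,[-0.007,-0.007,0.458],[0,0,0]],[1,[-0.007,-0.007,0.458],[0,0,0]],[1,[-0.007,-0.007,0.458],[0,0,0]],[1,[-0.007,-0.007,0.458],[0,0,0]]]'; python3 to.py .4475 -.1525
```

```text
time: 25.22
ee_pos: [0.4477, -0.1533, 0.0242]
orientation: [0.691, 0.722, -0.0, 0.0]
contact_force: [-0.0, -0.0, 2.0]
finger_gap: 0.0195
finger_force: 30.0
[ 0.4477 -0.1533  0.0242] tool x yaw 92.52 x 0.0034 y -0.0008
```

```bash
python3 -m handwheel '[[1,[0,0,-0.15],[0,0,0]],[1,[0,0,-0.3],[0,0,0]],[1,[0.1,0.06,-0.42],[0,0,0]],[1,[0.2,0.12,-0.46],[0,0,0]],[1,[0.32,0.2,-0.46],[0,0,0]],[1,[0.44,0.28,-0.46],[0,0,0]],[1,[0.56,0.36,-0.46],[0,0,0]],[1,[0.67,0.42,-0.46],[0,0,0]],[1,[0.67,0.42,-0.46],[0,0,0]]]';python3 -m handwheel '[[1,[0.12,0.08,0],[0,0,0]],[1,[0.24,0.16,0],[0,0,0]],[1,[0.36,0.24,0],[0,0,0]],[1,[0.48,0.32,0],[0,0,0]],[1,[0.6,0.4,0],[0,0,0]],[1,[0.67,0.43,0],[0,0,0]],[1,[0.67,0.43,0],[0,0,0]],[1,[0.67,0.43,0],[0,0,0]],[1,[0.67,0.43,0],[0,0,0]]]';python3 to.py .6445 .26
cat > k.py <<'E'
from h import *
import pickle
w=capture("wrist"); pickle.dump(w,open("c5.pkl","wb")); save(w,"w10.png")
u=proj(w,[[.645,.26,.03]])[0].astype(int); print(u)
f=w["frame"].astype(int); R=60
m,s=blob(w,orange(w),[max(0,v) for v in (u[0]-R,u[1]-R,u[0]+R,u[1]+R)]); print(s,hullfit([(w,m)],lambda p: cyl(.028,.04)(p)+[0,0,.01],[.645,.26]))
# bore: dark blob enclosed, as the top circle (r 13 mm, z .05)
hull=cv2.fillConvexPoly(np.zeros(m.shape,np.uint8),cv2.convexHull(np.argwhere(m)[:,::-1].astype(np.int32)),1)
d,s=blob(w,dark(w,90)&(cv2.erode(hull,np.ones((3,3)))>0)); print(s)
from scipy.ndimage import center_of_mass
print("blob centre at z.05",onz(w,center_of_mass(d)[::-1],.05).round(4))
E
python3 k.py
```

```text
time: 25.97
ee_pos: [0.5476, 0.0234, 0.1391]
orientation: [0.69, 0.724, 0.002, 0.0]
contact_force: [-0.3, 0.0, -1.2]
finger_gap: 0.0195
finger_force: 30.0
time: 26.72
ee_pos: [0.6441, 0.1896, 0.1383]
orientation: [0.691, 0.722, -0.001, -0.001]
contact_force: [0.1, -0.1, -1.1]
finger_gap: 0.019
finger_force: 30.0
[0.6441 0.1896 0.1383] tool x yaw 92.51 x 0.2812 y 0.0140
[283 123]
[ 255   91   61   65 1548] (array([0.64423222, 0.25983048]), np.float64(0.2656816379028931))
[267 107  34  36 852]
blob centre at z.05 [0.6454 0.2609 0.05  ]
```

```bash
python3 - <<'E'
from h import *
import pickle
w=pickle.load(open("c5.pkl","rb"))
t=np.linspace(0,6.28,60)
for r,z in ((.013,.05),(.011,.047),(.028,.05)):
    q=proj(w,np.c_[.645+r*np.cos(t),.2605+r*np.sin(t),0*t+z]); print(r,q.min(0).round(1),q.max(0).round(1))
f=w["frame"]; print(f[125,245:325:2].max(1)); print(f[85:170:2,284].tolist())
E
```

```text
0.013 [269.2 108.3] [299.2 139.3]
0.011 [271.6 110.7] [296.7 136.7]
0.028 [251.9  89.5] [316.6 156.4]
[230 196 113  68 189 230 230 230 230 227 159  38  22  16  19  17  18  17
  15  17  18  20  21  19  17  15  25  30 114 221 231 231 231 230 206  89
  28  48 133 194]
[[27, 27, 26], [22, 22, 24], [25, 22, 19], [107, 49, 26], [217, 94, 28], [231, 103, 25], [231, 102, 27], [231, 102, 22], [231, 103, 26], [232, 105, 31], [199, 85, 30], [74, 41, 30], [27, 24, 25], [18, 17, 18], [19, 18, 17], [19, 18, 21], [18, 18, 18], [19, 17, 17], [20, 20, 19], [17, 15, 18], [19, 19, 20], [15, 13, 15], [19, 18, 20], [14, 13, 15], [16, 16, 16], [15, 13, 13], [23, 20, 21], [27, 24, 26], [34, 30, 30], [132, 103, 85], [234, 191, 158], [240, 191, 154], [238, 168, 123], [236, 157, 109], [233, 143, 94], [206, 119, 79], [119, 96, 82], [137, 128, 115], [159, 150, 134], [165, 155, 139], [163, 153, 137], [166, 155, 138], [162, 153, 136]]
```

```bash
python3 to.py .6444 .2592; python3 -m handwheel '[[1,[0.14,0.006,0],[0,0,0]],[1,[0.278,0.013,0],[0,0,0]],[1,[0.278,0.013,0.1],[0,0,0]],[1,[0.278,0.013,0.2],[0,0,0]],[1,[0.278,0.013,0.2],[0,0,0]],[1,[0.278,0.013,0.2],[0,0,0]],[1,[0.278,0.013,0.2],[0,0,0]],[1,[0.278,0.013,0.2],[0,0,0]]]'; for i in 1 2 3; do python3 to.py .6444 .2592; done; python3 k.py
```

```text
[0.6442 0.1893 0.1386] tool x yaw 92.47 x 0.2794 y 0.0129
time: 27.43
ee_pos: [0.647, 0.2596, 0.0911]
orientation: [0.692, 0.722, 0.001, 0.001]
contact_force: [-0.4, -0.1, -0.8]
finger_gap: 0.019
finger_force: 30.0
[0.647  0.2596 0.0911] tool x yaw 92.44 x -0.0013 y -0.0104
[0.647  0.2596 0.0911] tool x yaw 92.44 x -0.0013 y -0.0104
[0.647  0.2596 0.0911] tool x yaw 92.44 x -0.0013 y -0.0104
[276 211]
[ 246  175   66   69 1938] (array([0.64433636, 0.26030947]), np.float64(0.33866167673994196))
[259 201  37  40 835]
blob centre at z.05 [0.6471 0.2623 0.05  ]
```

```bash
python3 to.py .6444 .2592; python3 -m handwheel '[[1,[0,-0.01,0.01],[0,0,0]],[1,[0,-0.01,0.02],[0,0,0]],[1,[0,-0.01,0.02],[0,0,0]],[1,[0,-0.01,0.02],[0,0,0]],[1,[0,-0.01,0.02],[0,0,0]],[1,[0,-0.01,0.02],[0,0,0]]]'; python3 to.py .6444 .2592
```

```text
[0.647  0.2598 0.0912] tool x yaw 92.45 x -0.0018 y -0.0105
time: 27.98
ee_pos: [0.6431, 0.2603, 0.0842]
orientation: [0.691, 0.722, 0.0, 0.0]
contact_force: [-0.4, -0.3, -0.5]
finger_gap: 0.0193
finger_force: 30.0
[0.6431 0.2603 0.0842] tool x yaw 92.52 x -0.0047 y 0.0050
```

```bash
python3 -m handwheel '[[1,[-0.003,0.003,0],[0,0,0]],[1,[-0.003,0.003,0.02],[0,0,0]],[1,[-0.003,0.003,0.04],[0,0,0]],[1,[-0.003,0.003,0.052],[0,0,0]],[1,[-0.003,0.003,0.052],[0,0,0]]]'; python3 to.py .6444 .2592
```

```text
time: 28.4
ee_pos: [0.6429, 0.2593, 0.0697]
orientation: [0.691, 0.722, -0.001, -0.001]
contact_force: [-0.4, 0.3, -1.1]
finger_gap: 0.0187
finger_force: 30.0
[0.6429 0.2593 0.0697] tool x yaw 92.52 x -0.0006 y 0.0058
```

```bash
python3 -m handwheel '[[1,[0,0.005,0],[0,0,0]],[1,[0,0.005,0.008],[0,0,0]],[1,[0,0.005,0.016],[0,0,0]],[1,[0,0.005,0.024],[0,0,0]],[1,[0,0.005,0.024],[0,0,0]]]'; python3 to.py .6444 .2592
```

```text
time: 28.82
ee_pos: [0.6447, 0.2595, 0.0646]
orientation: [0.691, 0.722, -0.0, -0.0]
contact_force: [0.2, 1.4, -1.1]
finger_gap: 0.019
finger_force: 30.0
[0.6447 0.2595 0.0646] tool x yaw 92.52 x -0.0011 y -0.0012
```

Bottom at ~40 mm, 7 mm below the counterbore step, no axial load: it is in. Go further.

```bash
python3 -m handwheel '[[1,[0,0,0.012],[0,0,0]],[1,[0,0,0.024],[0,0,0]],[1,[0,0,0.036],[0,0,0]],[1,[0,0,0.048],[0,0,0]],[1,[0,0,0.048],[0,0,0]]]'; python3 to.py .6444 .2592
```

```text
time: 29.23
ee_pos: [0.6444, 0.2594, 0.0522]
orientation: [0.691, 0.722, -0.001, -0.0]
contact_force: [0.0, 0.2, -1.3]
finger_gap: 0.0193
finger_force: 30.0
[0.6444 0.2594 0.0522] tool x yaw 92.52 x -0.0009 y -0.0001
```

```bash
python3 -m handwheel '[[1,[0,0,0.012],[0,0,0]],[1,[0,0,0.024],[0,0,0]],[1,[0,0,0.036],[0,0,0]],[1,[0,0,0.048],[0,0,0]],[1,[0,0,0.06],[0,0,0]],[1,[0,0,0.064],[0,0,0]],[1,[0,0,0.064],[0,0,0]]]'; python3 to.py .6444 .2592
```

```text
time: 29.82
ee_pos: [0.6447, 0.2595, 0.0366]
orientation: [0.691, 0.722, -0.0, -0.0]
contact_force: [0.0, -0.9, -1.6]
finger_gap: 0.0191
finger_force: 30.0
[0.6447 0.2595 0.0366] tool x yaw 92.52 x -0.0010 y -0.0014
```

```bash
python3 -m handwheel '[[0.6,[0,0,0],[0,0,0]],[0.6,[0,0,0],[0,0,0]],[0.6,[0,0,0],[0,0,0]],[0.6,[0,0,0],[0,0,0]],[0.4,[0,0,0],[0,0,0]],[0.4,[0,0,0],[0,0,0]],[0.4,[0,0,-0.1],[0,0,0]],[0.4,[0,0,-0.25],[0,0,0]],[0.4,[0,0,-0.4],[0,0,0]],[0.4,[-0.2,0,-0.55],[0,0,0]],[0.4,[-0.5,0,-0.6],[0,0,0]],[0.4,[-0.7,0,-0.6],[0,0,0]],[0.4,[-0.8,0,-0.6],[0,0,0]],[0.4,[-0.8,0,-0.6],[0,0,0]],[0.4,[-0.8,0,-0.6],[0,0,0]]]'
python3 - <<'E'
from h import *
import pickle
a,b,w=[capture(n) for n in("scene","side","wrist")]; pickle.dump((a,b,w),open("c6.pkl","wb"))
def fitrod(c,u,d,t):
    bx=[max(0,int(v)) for v in(u[0]-d,u[1]-d,u[0]+d,u[1]+d)]
for n,c in (("scene",a),("side",b),("wrist",w)):
    P=proj(c,[[.6445,.26,z] for z in (.05,.085,.095)]); print(n,"axis z50,85,95",P.round(1).tolist())
    u=P[0].round().astype(int)
    if 0<u[1]<419:
        col=int(P[1][0].round()); r0=int(P[1][1])-8; print(r0,c["frame"][max(r0,0):u[1]+16,col].tolist())
    m,s=blob(c,orange(c),[max(0,int(v)) for v in(u[0]-40,u[1]-40,u[0]+40,u[1]+40)]); print(s,hullfit([(c,m)],lambda p: cyl(.028,.04)(p)+[0,0,.01],[.645,.26]))
E
```

```text
time: 31.07
ee_pos: [0.6553, 0.0518, 0.1886]
orientation: [0.694, 0.72, -0.001, 0.003]
contact_force: [-0.7, 0.4, 0.1]
finger_gap: 0.0521
finger_force: 0.0
scene axis z50,85,95 [[405.7, 183.5], [408.0, 175.1], [408.7, 172.6]]
167 [[153, 142, 108], [153, 142, 108], [152, 142, 107], [140, 130, 102], [91, 89, 81], [58, 57, 56], [43, 40, 40], [41, 37, 38], [42, 38, 39], [42, 38, 39], [34, 32, 32], [26, 25, 25], [20, 20, 20], [22, 20, 20], [21, 21, 21], [21, 21, 21], [23, 21, 21], [22, 21, 21], [21, 19, 20], [22, 21, 22], [52, 29, 23], [123, 60, 25], [176, 81, 24], [169, 77, 23], [134, 61, 19], [100, 45, 14], [100, 45, 13], [99, 44, 14], [99, 46, 14], [100, 46, 15], [103, 47, 15], [94, 43, 14], [61, 30, 15]]
[395 177  21  23 301] (array([0.64364231, 0.26482631]), np.float64(0.15488277065036804))
side axis z50,85,95 [[221.1, 125.3], [219.9, 114.0], [219.6, 110.7]]
106 [[140, 135, 107], [140, 135, 109], [140, 135, 107], [140, 135, 105], [142, 135, 107], [139, 134, 105], [141, 137, 110], [114, 108, 87], [31, 28, 33], [43, 41, 41], [42, 36, 39], [37, 35, 31], [27, 30, 27], [27, 26, 25], [14, 14, 14], [18, 26, 18], [30, 30, 29], [18, 23, 26], [31, 27, 20], [24, 23, 21], [31, 36, 32], [28, 25, 30], [29, 30, 33], [72, 37, 19], [169, 87, 28], [153, 78, 29], [111, 55, 21], [121, 60, 15], [120, 60, 16], [103, 50, 21], [121, 62, 17], [111, 51, 6], [121, 63, 21], [122, 62, 24], [115, 55, 15]]
[213 122  20  21 280] (array([0.64908206, 0.26261462]), np.float64(0.21049856504359243))
wrist axis z50,85,95 [[277.1, -31.1], [276.9, -50.7], [276.9, -57.3]]
[254   0  25   9 206] (array([0.63625206, 0.20970704]), np.float64(0.9471468745539895))
```

```bash
python3 -c "
from workcell import bot
print(bot.close_job())"
```

```text
the job is handed in; nothing more can be done
None
```

I put the larger coil, capacitor and resistor in their nests, stood the ferrite rod in the coil's bore, left the tweeter parts alone and handed in at about 31 s; pictures confirm the coil and capacitor, but the resistor and rod are checked only by numbers (measured height, contact force, camera pixels) because I had used all 14 views.

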